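# Vent the degassing pot and crack its lid open

### The job

Vent the resin degassing pot: turn the pointer knob on the valve beside it clockwise until it clicks into place pointing at the one long mark (the one by the brass outlet), and only then take the lid by its bar, break it free of its sticky seal and lift its front edge about three centimetres without flinging it open. Finish while still gripping the bar and holding the lid steady at that small opening; do not let go, and leave the things standing around where they are.

Things in the scene. Friction and masses are not known exactly. Their poses are not given: they have to be found in the camera images.
- chamber: Round steel degassing pot fixed to the table, 190 mm across the rim, with a short copper pipe to a pedestal on either side. Origin: centre of the pot's underside on the table; x points from the front to the hinge side, y to its left, z up.
- lid_angle (a joint): Lid angle in rad, 0 shut, growing as the front edge rises (up to 1.3); 0.1 rad lifts the front edge 20 mm. A rubber seal holds it shut: some 12 to 18 N straight up at the bar breaks it free; within 12 mm of front-edge travel the pull fades and the seal even nudges the lid up; past 0.09 rad only its weight (2 N) is left. Let go, it sinks back to rest ajar at about 0.08 rad, unsealed.
- lid_bar (a point): Bar handle on top of the lid near its front edge: round steel bar 14 mm thick, 90 mm long between two posts, with 31 mm free space under it to the lid; its centre is 165 mm above the table when shut. Origin: middle of the bar; y along the bar, z up from the lid, x towards the hinge. It turns with the lid.
- lid: The pot's lid with its bar handle: aluminium disc 192 mm across and 10 mm thick, hinged at the far side of the pot, its top 127 mm above the table when shut, a round sight glass in the middle. Origin on the hinge axis; x points away from the pot, y along the hinge, z up; it turns with the lid.
- lid_hinge (a point): Middle of the lid's hinge axis, 119 mm above the table, 105 mm behind the pot's centre and 170 mm behind the bar (which lies 46 mm higher when shut); y along the hinge axis. The lid opens by turning about +y.
- valve: Selector valve: fixed grey round pedestal left or right of the pot (the gauge is on the other side); head 86 mm wide, dial face 100 mm above the table. Origin: centre of its underside; x points to the long vent mark (raised black bar 12 x 5 mm at the dial's edge) and the brass outlet. Small dots mark the other positions, 60 and 30 degrees anticlockwise and 30 clockwise of the vent mark from above.
- knob (a joint): Angle of the valve's pointer knob in rad, growing clockwise seen from above. It clicks into four detents: 0, 0.524, 1.047 (pointing at the vent mark) and 1.571; it starts in one of the first two. Turning takes under 0.1 N m over each click, and it pulls itself into the nearest detent when let go.
- knob_grip (a point): Point on the knob's turning axis inside its black finger bar, 120 mm above the table. The bar is 16 mm wide and 48 mm long, its top 132.5 mm above the table; it stands on a 52 mm disc whose top is 104.5 mm above the table. x points along the bar to its pointed end (white line on top), z up; it turns with the knob.
- gauge: Vacuum gauge, fixed: round 68 mm dial on a pedestal like the valve's, 145 mm high, on the other side of the pot. Origin: centre of its underside. It plays no part in the job.
- mix_cup_a: Clear mixing cup, 73 mm across, 75 mm high, origin at the centre of its underside. Leave it.
- mask_filter_1: White round mask filter with slots, 76 mm across, 35 mm high, origin at the centre of its underside. Leave it.
- brush_1: Flat brush lying on the table, 200 x 38 x 12 mm, origin at the centre of its underside. Leave it.
- jar_black: Amber jar with a black lid, 72 mm across, 102 mm high, origin at the centre of its underside. Leave it.
- jar_white: White jar with a white lid, 93 mm across, 112 mm high, origin at the centre of its underside. Leave it.
Mind the look-alikes: they are no part of the job. Leave any green look-alike of the valve alone.

How it is judged:
By the outcome, as a careful person would: the job done as asked, in the order asked, and still so for the second after the job is handed in, while the arm keeps its last pose, push and grip.
It also fails if it takes over 48 s, if anything falls off the work surface, if the arm or the gripper's body presses on something with over 40 N, if the wrist force passes 120 N, or if a joint passes its speed limit or range.

### The arm

A 7-joint arm with a two-finger parallel gripper is mounted at the origin on the work surface; the furniture and walls round the work are solid. World frame = base frame: x ahead of the robot, y to its left, z up, the work surface at z = 0. Lengths are in m, angles in rad, forces in N, time in s.
With the tool pointing down it reaches from about 0.4 to 0.925 m from the base axis. Payload 4.1 kg.
Tool frame: the origin (TCP) lies between the finger pads; the fingertips stand 19 mm ahead of it and the grasp point (between the pads) is the TCP (arm.tip_reach is the distance from the TCP to the fingertips, in m); z points along the fingers, x is the direction in which the jaws open and shut, and the axes are right-handed (so a half turn about z gives the same grasp; the last joint's range is limited). The gripper opens to 85 mm and grips with 20 to 120 N. Pads are 22 mm wide; open, the fingers measure 114 mm over their backs; the gripper's body (76 mm by 85 mm) begins 54 mm behind the grasp point. The pads swing forward as they close: fully open they stand 13 mm farther back than shut.
Start: joints at [1.196, 0.398, 0.045, 1.537, -0.019, 1.207, -0.051], TCP at [0.177, -0.625, 0.25] pointing down, gripper open.
Joint ranges: [-2.82, 2.82], [-0.49, 2.23], [-1.37, 1.46], [0, 2.46], [-1.36, 4.5], [0.23, 2], [-2.94, 2.94]. Speed limits (rad/s): [2.57, 2.57, 3.14, 3.14, 3.14, 3.14, 3.14].

### API

Orientations are given as [roll, pitch, yaw] about the fixed x, y, z axes, in that order (R = Rz(yaw) Ry(pitch) Rx(roll)).
In Python, from cell import arm, planner, sense, vision, job gives the robot as it stands. Calls block until the motion is done:
- arm.move_pose(position, orientation): joint-space move of the TCP to a pose.
- arm.movel(position, v=0.15, ori=None, f_stop=None): straight line of the TCP; ori=None keeps the orientation; v is the mean speed in m/s. With f_stop (N) it stops when the force on the tool has changed by that much, and returns True; else False.
- arm.set_joints(angles): joint-space move.
- arm.command_gripper(opening): finger opening in m; the grip force is fixed at half the most; returns when the fingers have stopped.
- arm.hold(seconds).
- planner.ik(position, orientation): joint angles nearest the present ones, or None.
- sense(): the state.
- vision.capture(name): name is "scene" or "top" or "wrist"; returns a dict with "color" (400x640x3 uint8, red, green, blue), "depth" (400x640 float32, m along the optical axis (not along the pixel's ray), 0 where there is no reading), "vertical_fov" (degrees; the focal length in pixels is half the picture's height over the tangent of half this angle, whatever the lens; pixels are square), "cx", "cy" (the principal point, pixels), "dist" ([k1, k2, p1, p2, k3] as OpenCV has them; the pictures are not rectified), "position" and "orientation" of the camera in the world. Camera axes: x right, y up, looking along -z (the intrinsics and any distortion apply to the point x, -y, -z); pixel columns grow to the right and rows downward; lengths in m; the calibration is good to about 2 mm. A picture is of the moment at which its call begins.
A pose or a line that the arm cannot do raises arm.Unreachable and nothing moves.
- job.job_done(): hands the job in, once; it reports no verdict.
The state is a dict: "time_s": time; "joint_positions": joint angles; "joint_velocities": joint speeds; "tau": joint torques, N m; "position": TCP position; "tcp_rot": TCP orientation; "wrist_force": force on the tool from outside, world axes, zero at the start; "torque": the same for the moment, N m; "grip_width": finger opening in m.
Only numpy, scipy, OpenCV 4.12 (cv2) and the standard library are available. Lean on these libraries where they do the work, as an engineer would, in place of code of your own. Each camera call takes 0.05 s, during which the arm holds its last target.

## Working session

There is one attempt and no reset: what is moved stays moved. The work goes in short steps, each a Python script; the robot and the scene stay as the last script left them, time stands still between calls to the robot, and variables do not carry over. Pictures are saved under pics/ and viewed, and the job is handed in when it is done.

```bash
ls; mkdir -p pics
cat > h.py <<'E'
import numpy as np, cv2
from cell import arm, planner, sense, vision, job
from scipy.spatial.transform import Rotation as R
def cap(name,fn):
    d=vision.capture(name); cv2.imwrite('pics/'+fn+'.png',cv2.cvtColor(d['color'],cv2.COLOR_RGB2BGR)); np.save('pics/'+fn+'.npy',d,allow_pickle=True); return d
def load(fn): return np.load('pics/'+fn+'.npy',allow_pickle=True).item()
def K(d):
    h=d['color'].shape[0]; f=h/2/np.tan(np.radians(d['vertical_fov'])/2)
    return np.array([[f,0,d['cx']],[0,f,d['cy']],[0,0,1]])
def rot(d):
    o=np.array(d['orientation'])
    if o.shape==(3,3): return o
    if o.size==4: raise Exception('quat')
    return R.from_euler('xyz',o).as_matrix()
def ray(d,uv):
    p=cv2.undistortPoints(np.array(uv,float).reshape(-1,1,2),K(d),np.array(d['dist'],float)).reshape(-1,2)
    c=np.c_[p[:,0],-p[:,1],-np.ones(len(p))]
    return np.array(d['position']),c@rot(d).T
def onz(d,uv,z):
    o,r=ray(d,uv); return o+r*((z-o[2])/r[:,2])[:,None]
def bydepth(d,uv):
    o,r=ray(d,uv); q=np.round(np.array(uv).reshape(-1,2)).astype(int); return o+r*d['depth'][q[:,1],q[:,0]][:,None]
def cloud(d):
    h,w=d['depth'].shape; u,v=np.meshgrid(np.arange(w),np.arange(h))
    o,r=ray(d,np.c_[u.ravel(),v.ravel()]); z=d['depth'].ravel()
    P=o+r*z[:,None]; P[z==0]=np.nan; return P.reshape(h,w,3)
E
python3 - <<'E'
from h import *
for n in ['scene','top','wrist']:
    d=cap(n,n+'0'); print(n,d['position'],d['orientation'],d['vertical_fov'],d['cx'],d['cy'],d['dist'])
print(sense())
E
```

```text
pics
scene [0.03779734 0.57809547 1.2682756 ] [ 5.85368737e-01 -2.33258928e-03 -2.37885822e+00] 43.693171458009374 329.90790930592595 202.1203764124805 [-0.06016764  0.          0.          0.          0.        ]
top [0.33645498 0.02033191 1.10222147] [ 0.19572426  0.01548833 -1.57110204] 51.18999819429132 316.66138674028224 202.80009396465317 [-0.0730549  0.         0.         0.         0.       ]
wrist [ 0.25792123 -0.60255888  0.3741019 ] [-3.31176997e-01  4.65219804e-04 -1.29448300e+00] 69.66307634636368 322.188795508854 200.02107186858248 [-0.00610771  0.          0.          0.          0.        ]
{'time_s': 0.15, 'joint_positions': array([ 1.19602552,  0.39900265,  0.04507961,  1.53758747, -0.01868405,
        1.20693   , -0.05070874]), 'joint_velocities': array([ 1.84297064e-04, -1.27171582e-03,  6.55616892e-04, -4.90110632e-03,
       -8.62306380e-05, -4.02188339e-04,  9.56210205e-04]), 'tau': array([ 2.75839877e-03, -4.75564992e+01,  1.36697430e+00, -2.54516011e+01,
        1.16718988e-02,  6.51119204e-03,  5.30503257e-06]), 'position': array([ 0.17686354, -0.62499418,  0.24951688]), 'tcp_rot': array([ 3.14145867e+00,  1.50022458e-03, -1.29495363e+00]), 'wrist_force': array([-0.47134441, -0.046273  ,  0.98896073]), 'torque': array([ 0.02879236, -0.0304168 ,  0.00924013]), 'grip_width': 0.08557051006249689}
```

View pics/scene0.png

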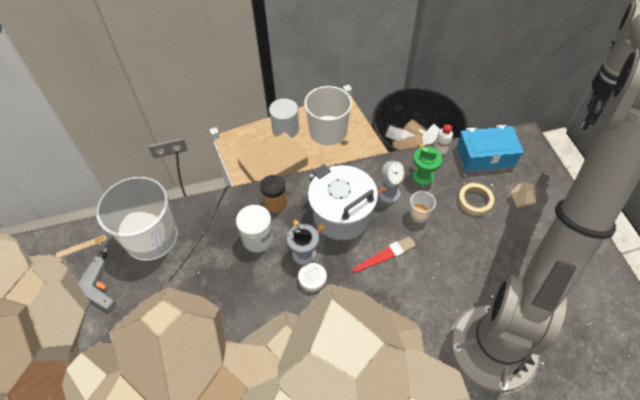

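View pics/top0.png

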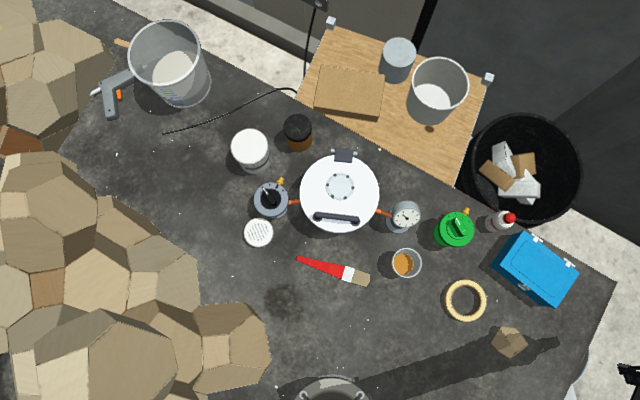

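View pics/wrist0.png

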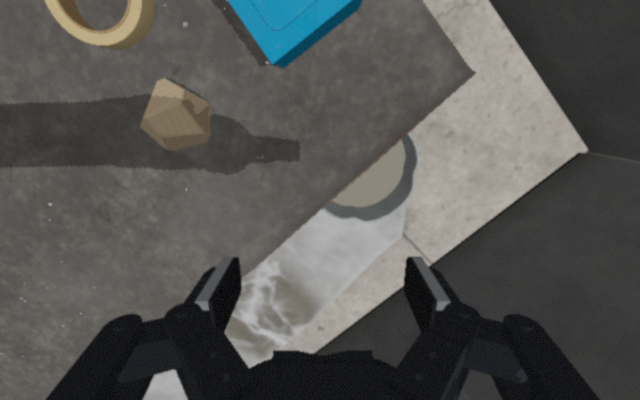

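The scene view shows the pot (343,205), the grey valve (303,240), the gauge (392,178) and the green look-alike (427,163). The top view shows the pot (340,193), its bar (336,218), the valve (270,198), the gauge (404,215) and the green one (455,228). 

Possible mistakes for the valve in the top view are the green valve (455,228) and the gauge (404,215). I choose the grey one at (270,198) and will check it in a close crop.

Run:
```python
from h import *
a=load('top0');b=load('scene0')
t=cv2.resize(a['color'][150:260,220:420],None,fx=4,fy=4,interpolation=cv2.INTER_CUBIC)
cv2.imwrite('pics/crop_top.png',t[:,:,::-1])
t=cv2.resize(b['color'][155:275,270:420],None,fx=5,fy=5,interpolation=cv2.INTER_CUBIC)
cv2.imwrite('pics/crop_scene.png',t[:,:,::-1])
# height map from top & scene
for d,n in((a,'top'),(b,'scene')):
    P=cloud(d); print(n,np.isfinite(P[...,0]).mean(), np.nanmedian(P[...,2]))
P=cloud(a)
for n,uv in dict(bar=(336,218),lid=(340,205),valve=(262,208),knob=(270,198),gauge=(404,215),jw=(250,147),jb=(298,129),filt=(258,234),cup=(405,262),rock1=(165,270),rock2=(230,340),rock3=(100,350),outlet=(281,181)).items(): print(n,P[uv[1],uv[0]].round(3))
H=np.clip(P[...,2]/0.6*255,0,255); cv2.imwrite('pics/h.png',cv2.applyColorMap(np.nan_to_num(H).astype(np.uint8),cv2.COLORMAP_JET))
```

```text
top 0.99584375 0.0008498380159673857
scene 0.995953125 0.004483158520074859
bar [ 0.486 -0.009  0.17 ]
lid [ 0.524 -0.02   0.127]
valve [0.523 0.17  0.1  ]
knob [0.54  0.146 0.135]
gauge [ 0.499 -0.171  0.131]
jw [0.675 0.202 0.114]
jb [0.726 0.083 0.103]
filt [0.467 0.188 0.034]
cup [ 0.395 -0.19   0.023]
rock1 [0.368 0.363 0.203]
rock2 [0.223 0.216 0.199]
rock3 [0.243 0.337 0.503]
outlet [0.591 0.124 0.099]
```

View pics/crop_top.png

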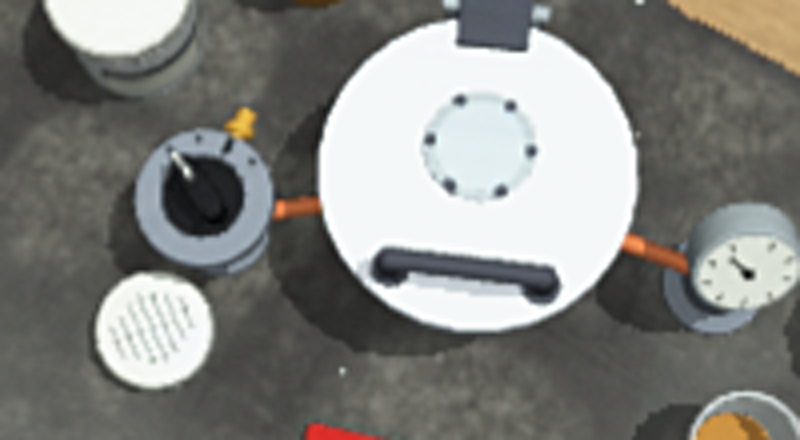

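View pics/crop_scene.png

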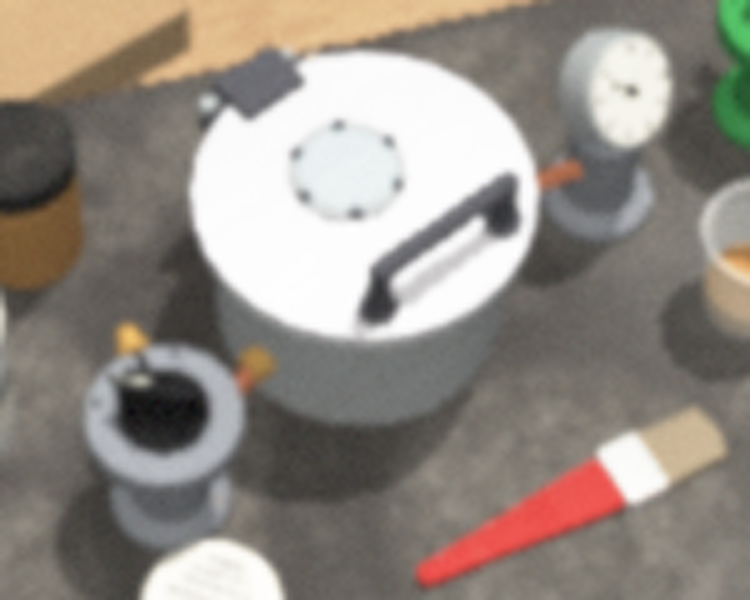

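View pics/h.png

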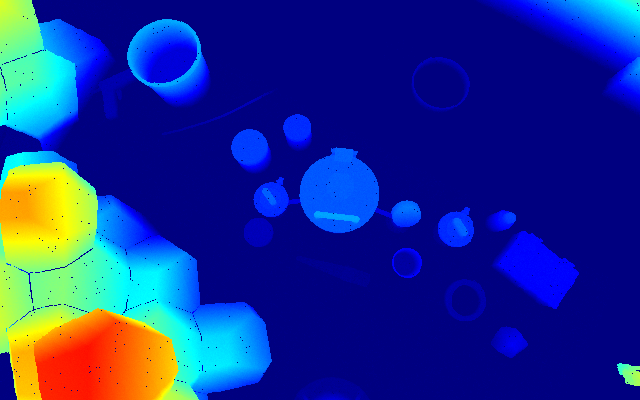

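The crop confirms the choice: grey pedestal, black knob, brass outlet at top-crop (242,122), long mark at (227,145). The white pointer line at (182,165) sits anticlockwise of the mark. I'll measure it in the top view and plan a close wrist look.

Run:
```python
from h import *
a=load('top0'); b=load('scene0')
def cr(u,v): return (220+u/4,150+v/4)
P=cloud(a)
# valve head circle at z~0.1
M=(abs(P[...,2]-0.1)<0.006)&(abs(P[...,0]-.54)<.07)&(abs(P[...,1]-.15)<.07)
v,u=np.nonzero(M); c,r=cv2.minEnclosingCircle(np.float32(P[M][:,:2])); print('valve head',c,r)
M=(abs(P[...,2]-0.127)<0.006)&(abs(P[...,0]-.54)<.15)&(abs(P[...,1]+.02)<.12)
c2,r2=cv2.minEnclosingCircle(np.float32(P[M][:,:2])); print('lid',c2,r2, np.median(P[M][:,2]))
M=(abs(P[...,2]-0.17)<0.012)&(abs(P[...,0]-.5)<.06)&(abs(P[...,1]+.01)<.08)
print('bar',cv2.minAreaRect(np.float32(P[M][:,:2])),np.percentile(P[M][:,2],[50,95]))
m=onz(a,[cr(227,145)],.1)[0]; print('mark',m, np.degrees(np.arctan2(*(m[:2]-c)[::-1])))
for q in [(200,137),(172,152),(252,160)]:
    m=onz(a,[cr(*q)],.1)[0]; print('dot',m,np.degrees(np.arctan2(*(m[:2]-c)[::-1])))
w=onz(a,[cr(173,152),cr(187,175)],.1325); print('line',w,np.degrees(np.arctan2(*(w[0]-w[1])[:2][::-1])))
# knob top
M=(abs(P[...,2]-0.1325)<0.006)&(abs(P[...,0]-.54)<.05)&(abs(P[...,1]-.15)<.05)
print('knobbar',cv2.minAreaRect(np.float32(P[M][:,:2])))
```

```text
valve head (0.5541847944259644, 0.14502795040607452) 0.052139949053525925
lid (0.5642378926277161, -0.02016928419470787) 0.10515408962965012 0.12760868631835476
bar ((0.490945965051651, -0.010211367160081863), (0.10298442840576172, 0.014542683959007263), 83.28266906738281) [0.17091665 0.17445168]
mark [0.57723622 0.13447499 0.1       ] -24.598350067240315
dot [0.58240444 0.15133759 0.1       ] 12.603489227673462
dot [0.57294784 0.16850505 0.1       ] 51.36793459646161
dot [0.56765767 0.11883362 0.1       ] -62.781284196700426
line [[0.56527607 0.16309914 0.1325    ]
 [0.55115197 0.15435805 0.1325    ]] 31.75244104283566
knobbar ((0.5467322468757629, 0.1500697284936905), (0.04491066932678223, 0.01580384559929371), 35.9188346862793)
```

Run:
```python
from h import *
for y in (-57,-87,-117,123,93,63):
  for p in ([.548,.149,.30],[.548,.149,.128]):
    q=planner.ik(p,[np.pi,0,np.radians(y)]); print(y,None if q is None else np.round(q,2))
for y in (7-180+0,-173,-83,97,7):
    for p in ([.49,-.01,.25],[.49,-.01,.168]):
        q=planner.ik(p,[np.pi,0,np.radians(y)]); print('bar',y,None if q is None else np.round(q,2))
```

```text
-57 [ 0.43  0.34 -0.98  1.65  0.29  1.31 -1.59]
-57 [ 0.36  0.52 -0.91  1.85  0.48  1.01 -1.75]
-87 [ 0.41  0.32 -0.94  1.65  0.27  1.3  -2.1 ]
-87 [ 0.24  0.46 -0.74  1.85  0.37  0.97 -2.18]
-117 [ 0.38  0.31 -0.9   1.65  0.25  1.3  -2.61]
-117 [ 0.21  0.45 -0.7   1.85  0.35  0.97 -2.69]
123 [ 0.54  0.4  -1.15  1.65  0.37  1.34  1.48]
123 [ 0.51  0.64 -1.16  1.84  0.65  1.11  1.25]
93 [ 0.46  0.35 -1.01  1.65  0.3   1.31  1.02]
93 [ 0.47  0.6  -1.09  1.84  0.6   1.08  0.77]
63 [ 0.44  0.34 -0.99  1.65  0.29  1.31  0.5 ]
63 [ 0.46  0.59 -1.06  1.84  0.59  1.07  0.26]
bar -173 [-1.14  0.29  1.28  1.93 -0.31  1.15 -2.76]
bar -173 [-1.05  0.5   1.28  2.02 -0.56  1.04 -2.53]
bar -173 [-1.14  0.29  1.28  1.93 -0.31  1.15 -2.76]
bar -173 [-1.05  0.5   1.28  2.02 -0.56  1.04 -2.53]
bar -83 [ 0.5   0.14 -0.62  1.89  0.09  1.13 -1.6 ]
bar -83 [ 0.45  0.24 -0.59  1.99  0.16  0.96 -1.67]
bar 97 [ 0.68  0.17 -0.82  1.89  0.14  1.14  1.5 ]
bar 97 [ 0.69  0.29 -0.88  1.99  0.27  0.98  1.37]
bar 7 [ 0.57  0.15 -0.7   1.89  0.11  1.13 -0.05]
bar 7 [ 0.54  0.25 -0.7   1.99  0.2   0.97 -0.13]
```

Run:
```python
from h import *
arm.move_pose([.548,.149,.26],[np.pi,0,np.radians(123)])
d=cap('wrist','w1'); s=sense(); print(s['time_s'],s['position'],s['joint_positions'].round(2))
```

```text
3.2167 [0.54833061 0.14805432 0.2597946 ] [ 0.54  0.44 -1.15  1.7   0.42  1.28  1.44]
```

View pics/w1.png

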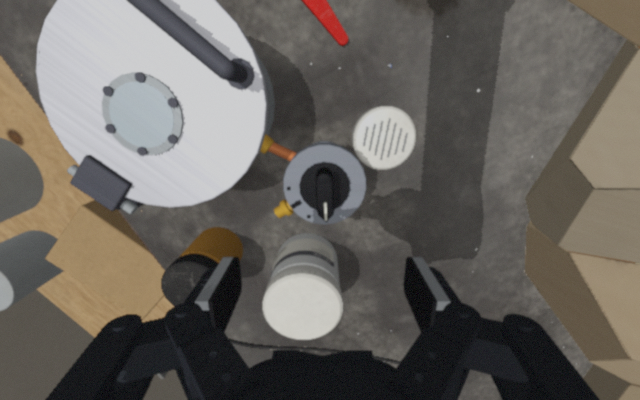

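The wrist view shows the valve head at (325,185), white pointer line at (325,210), vent mark at (296,205), brass outlet at (282,209) and the lid bar's end at (240,72). Measuring from this view.

Run:
```python
from h import *
a=load('w1')
t=cv2.resize(a['color'][135:235,265:385],None,fx=6,fy=6,interpolation=cv2.INTER_CUBIC)
cv2.imwrite('pics/crop_w1.png',t[:,:,::-1])
P=cloud(a)
M=(abs(P[...,2]-0.1325)<0.006)&(abs(P[...,0]-.54)<.05)&(abs(P[...,1]-.15)<.05)
print('knobbar',cv2.minAreaRect(np.float32(P[M][:,:2])),np.median(P[M][:,2]))
M=(abs(P[...,2]-0.1)<0.003)&(abs(P[...,0]-.54)<.055)&(abs(P[...,1]-.15)<.055)
Q=P[M][:,:2]
for i in range(6):
    c,r=cv2.minEnclosingCircle(np.float32(Q)); print(c,r); 
    m=np.median(Q,0); Q=Q[np.linalg.norm(Q-np.array(c),axis=1)<max(r-.002,.0435)]
M=(abs(P[...,2]-0.171)<0.012)&(abs(P[...,0]-.5)<.06)&(abs(P[...,1]+.01)<.08)
print('bar',cv2.minAreaRect(np.float32(P[M][:,:2])),np.percentile(P[M][:,2],[50,95]))
```

```text
knobbar ((0.5479707717895508, 0.1494092047214508), (0.04717445373535156, 0.015702199190855026), 33.521175384521484) 0.1336397888884872
(0.5512348413467407, 0.14559513330459595) 0.04845660179853439
(0.5511324405670166, 0.14565350115299225) 0.046453919261693954
(0.5510239005088806, 0.14567680656909943) 0.04447519779205322
(0.550936222076416, 0.14568082988262177) 0.04352902993559837
(0.550936222076416, 0.14568082988262177) 0.04352902993559837
(0.550936222076416, 0.14568082988262177) 0.04352902993559837
bar ((0.49315986037254333, 0.0023345723748207092), (0.07805142551660538, 0.014066187664866447), 83.02620697021484) [0.17200763 0.17389504]
```

View pics/crop_w1.png

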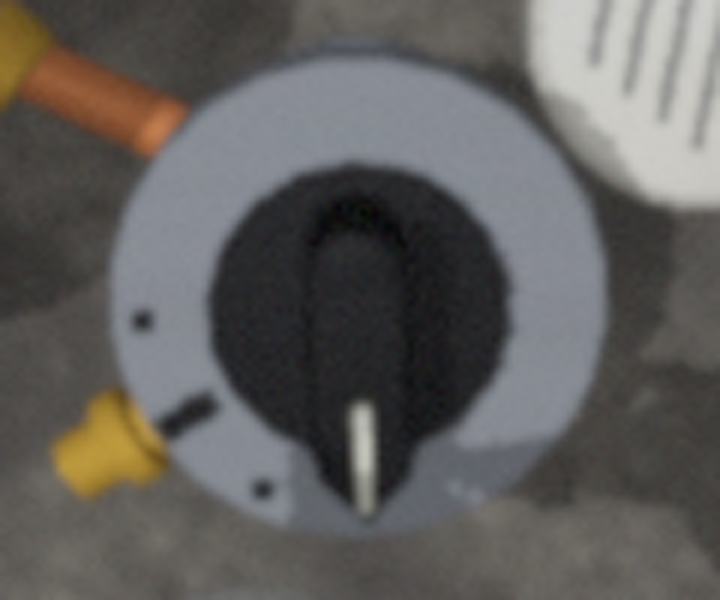

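Run:
```python
from h import *
a=load('w1')
def cr(u,v): return ((u+.5)/6+265-.5,(v+.5)/6+135-.5)
cen=onz(a,[cr(358,293)],.1)[0]; print('headcen',cen)
k=onz(a,[cr(358,305)],.1045)[0]; print('disc cen',k)
for n,q in dict(mark=(190,415),d1=(263,489),d2=(142,320)).items():
    m=onz(a,[cr(*q)],.1)[0]-k; print(n,np.linalg.norm(m[:2]),np.degrees(np.arctan2(m[1],m[0])))
w=onz(a,[cr(361,405),cr(367,515)],.1325); print(np.degrees(np.arctan2(*(w[1]-w[0])[:2][::-1])))
w=onz(a,[cr(355,250),cr(367,515)],.1325); print(w,np.degrees(np.arctan2(*(w[1]-w[0])[:2][::-1])))
```

```text
headcen [0.54415786 0.14680278 0.1       ]
disc cen [0.5448766  0.14724178 0.1045    ]
mark 0.0362930002022793 -21.09479082242543
d1 0.03908452064468247 7.47404425849536
d2 0.03732789330112929 -50.95856011558355
36.0247857388919
[[0.53127472 0.1376777  0.1325    ]
 [0.5664114  0.16277368 0.1325    ]] 35.53589569875257
```

Run:
```python
from h import *
arm.command_gripper(0.045)
y=np.radians(125)
arm.move_pose([.546,.1475,.165],[np.pi,0,y])
print(sense()['position'],sense()['wrist_force'])
st=arm.movel([.546,.1475,.128],v=0.06,f_stop=6); s=sense(); print(st,s['position'],s['wrist_force'],s['time_s'])
d=cap('wrist','w2')
```

```text
[0.54620141 0.14796331 0.1654488 ] [ 1.05560032 -0.41947045  0.52992569]
False [0.54610253 0.14771142 0.12807632] [-0.01945467  0.44750163  0.2550128 ] 4.925
```

View pics/w2.png

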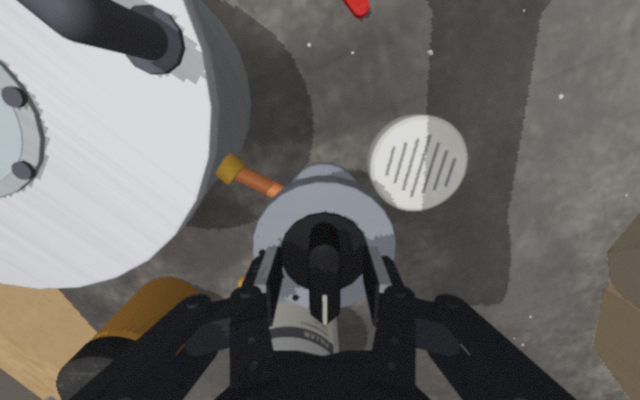

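The wrist view shows the fingers straddling the black bar, with the white line at (325,310) centred between the pads. Closing and turning.

Run:
```python
from h import *
arm.command_gripper(0.0); s=sense(); print(s['grip_width'],s['wrist_force'].round(1),s['torque'].round(2),s['position'])
p=[.546,.1475,.128]
for dy in (10,20,30,40,50,60,63):
    arm.move_pose(p,[np.pi,0,np.radians(125-dy)])
    s=sense(); print(dy,s['time_s'],s['wrist_force'].round(1),s['torque'].round(2),s['position'].round(4),np.degrees(s['tcp_rot'][2]).round(1),s['grip_width'].round(4))
    if np.linalg.norm(s['wrist_force'])>50: print('STOP'); break
```

```text
0.015052337343244994 [-1.7  2.1  3.5] [0.29 0.47 0.1 ] [0.54570656 0.14847222 0.12861332]Traceback (most recent call last):
  File "<stdin>", line 6, in <module>
AttributeError: 'float' object has no attribute 'round'
```

Run:
```python
from h import *
p=[.546,.148,.128]
for dy in (20,30,40,50,60,63):
    arm.move_pose(p,[np.pi,0,np.radians(125-dy)])
    s=sense(); print(dy,s['time_s'],s['wrist_force'].round(1),s['torque'].round(2),s['position'].round(4),np.degrees(s['tcp_rot'][2]).round(1),s['grip_width'])
    if np.linalg.norm(s['wrist_force'])>50: print('STOP'); break
cap('wrist','w3');cap('top','t3')
```

```text
20 5.8833 [-4.2  1.9  6.5] [ 0.34  0.81 -0.03] [0.5456 0.1486 0.1286] 105.3 0.014829077522987334
30 6.1583 [-3.9  1.2  6.7] [ 0.28  0.83 -0.  ] [0.5456 0.1487 0.1285] 95.4 0.014626108263413982
40 6.4333 [-4.9  2.1  7.1] [0.29 0.83 0.04] [0.5456 0.1488 0.1286] 85.4 0.015071684138440898
50 6.7083 [-5.1  2.8  7.9] [0.32 0.81 0.01] [0.5456 0.1489 0.1286] 75.4 0.014860476956364728
60 6.9833 [-3.4  2.5  7.4] [ 0.42  0.82 -0.  ] [0.5457 0.149  0.1286] 65.4 0.015070818447531841
63 7.2333 [-3.4  1.7  6.2] [0.4  0.8  0.08] [0.5456 0.149  0.1285] 62.4 0.014934055241306903
```

View pics/w3.png

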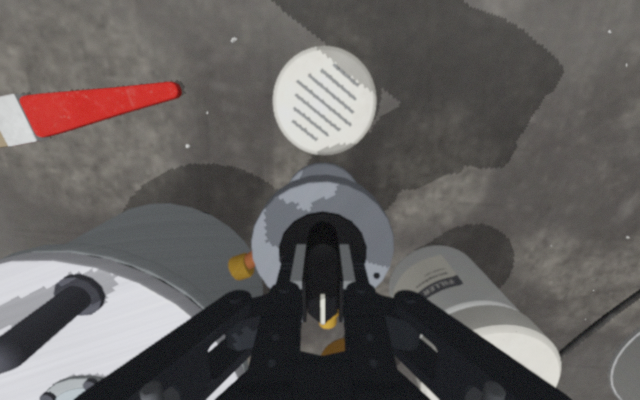

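The knob turned with the gripper. The white line at (323,310) now points at the brass outlet at (325,320), with a dot visible at (376,275). Releasing, rising and checking that it has clicked.

Run:
```python
from h import *
arm.command_gripper(0.045)
arm.movel([.546,.149,.27],v=0.2)
d=cap('wrist','w4'); s=sense(); print(s['time_s'],s['wrist_force'])
t=cv2.resize(d['color'][120:260,240:410],None,fx=4,fy=4,interpolation=cv2.INTER_CUBIC)
cv2.imwrite('pics/crop_w4.png',t[:,:,::-1])
P=cloud(d)
M=(abs(P[...,2]-0.1325)<0.006)&(abs(P[...,0]-.54)<.05)&(abs(P[...,1]-.15)<.05)
print('knobbar',cv2.minAreaRect(np.float32(P[M][:,:2])),np.median(P[M][:,2]))
```

```text
8.6417 [ 0.19074567  0.44035024 -0.3743215 ]
knobbar ((0.5483540892601013, 0.14768056571483612), (0.01594032160937786, 0.0475848913192749), 65.58634185791016) 0.1337734660853438
```

View pics/crop_w4.png

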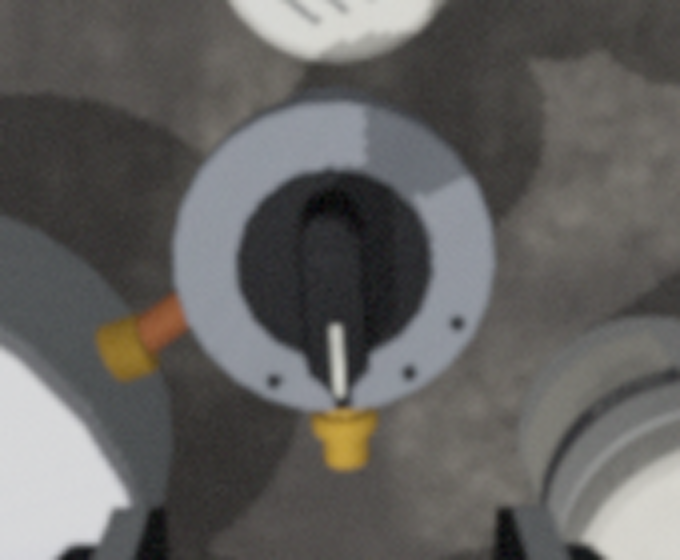

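View pics/w4.png

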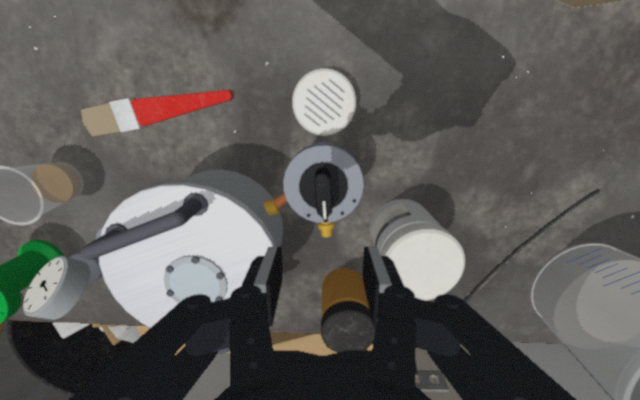

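The knob has clicked in: bar direction is -24.4°, exactly covering the vent mark, with dots on either side at crop (275,380) and (408,373). Next I look at the lid bar from above.

Run:
```python
from h import *
o=[np.pi,0,np.radians(-6)]
print(planner.ik([.49,-.01,.29],o),planner.ik([.49,-.01,.29],[np.pi,0,np.radians(174)]))
arm.move_pose([.49,-.01,.29],o)
d=cap('wrist','w5'); s=sense(); print(s['time_s'],s['position'],s['joint_positions'].round(2))
P=cloud(d)
M=(abs(P[...,2]-0.171)<0.008)&(abs(P[...,0]-.5)<.06)&(abs(P[...,1]+.01)<.09)
print('bar',cv2.minAreaRect(np.float32(P[M][:,:2])),np.percentile(P[M][:,2],[50,95]))
```

```text
[ 0.54570121  0.11099103 -0.65987092  1.83749297  0.07244255  1.21712763
 -0.241031  ] [ 1.05120384  0.23389611 -1.27593277  1.82891197  0.23571076  1.25199174
  2.74477211]
9.4333 [ 0.49015064 -0.00818038  0.2894198 ] [ 0.54  0.11 -0.66  1.84  0.07  1.22 -0.24]
bar ((0.4918636083602905, -0.011209625750780106), (0.10293986648321152, 0.014010021463036537), 83.05191040039062) [0.17222635 0.1738742 ]
```

View pics/w5.png

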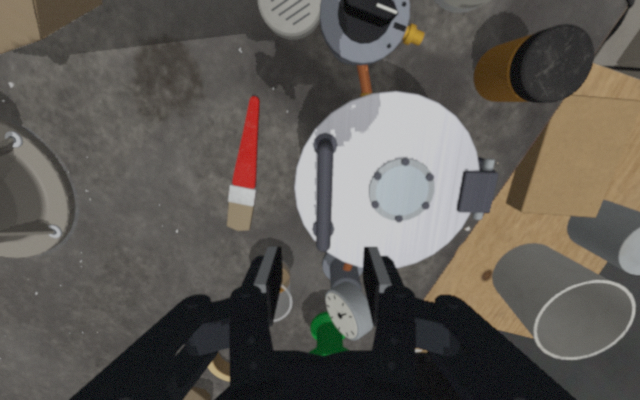

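The view shows the bar from (323,140) to (323,245) on the lid. The top view and two wrist views agree on its centre (0.492, -0.011), axis at 83° and top at 0.172. Now gripping.

Run:
```python
from h import *
o=[np.pi,0,np.radians(-7)]
arm.move_pose([.492,-.011,.21],o)
st=arm.movel([.492,-.011,.165],v=0.06,f_stop=6); s=sense(); print(st,s['position'],s['wrist_force'].round(1))
if not st:
    arm.command_gripper(0.0); s=sense(); print(s['time_s'],s['grip_width'],s['position'],s['tcp_rot'],s['wrist_force'].round(1),s['torque'].round(2))
cap('wrist','w6')
```

```text
False [ 0.4923058  -0.01095164  0.16521545] [ 0.5 -0.7  0.4]
11.15 0.011991808820801503 [ 0.49116872 -0.01087373  0.16543962] [ 3.14091128e+00  1.86490311e-03 -1.22300736e-01] [-4.2  0.4  5.2] [ 0.04  0.9  -0.03]
```

View pics/w6.png

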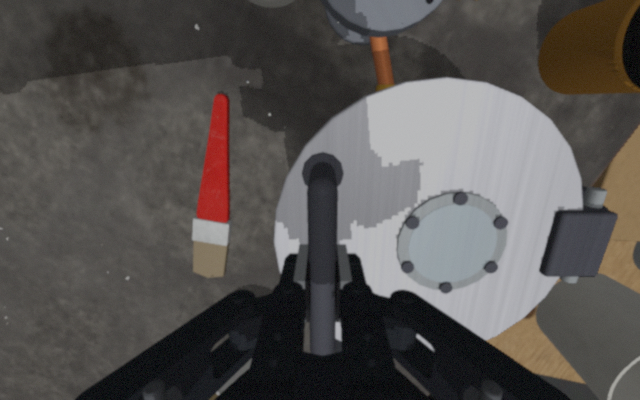

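The bar at (322,260) is held between the pads. Now lifting in small steps about the hinge, watching the force.

```bash
cat >> h.py <<'E'
yaw=np.radians(-7); dx=np.array([np.cos(yaw),np.sin(yaw),0]); ax=np.array([-np.sin(yaw),np.cos(yaw),0])
B0=np.array([.4915,-.011,.165]); HG=B0+.170*dx; HG[2]=.119
R0=R.from_euler('xyz',[np.pi,0,yaw])
def lidpose(th):
    r=R.from_rotvec(ax*th); return HG+r.apply(B0-HG),(r*R0).as_euler('xyz')
E
python3 - <<'E'
from h import *
for th in (.01,.02,.03,.045,.06,.08):
    p,e=lidpose(th); arm.movel(p,v=0.012,ori=e); s=sense()
    print(th,round(s['time_s'],2),s['wrist_force'].round(1),s['torque'].round(2),(s['position']-p).round(4),round(s['grip_width'],4))
    if np.linalg.norm(s['wrist_force'])>45: print('STOP');break
cap('wrist','w7')
E
```

```text
0.01 11.49 [-0.2  1.7 -6. ] [ 0.2   0.14 -0.02] [-0.0007  0.0002 -0.0007] 0.0121
0.02 11.79 [  2.5   1.6 -19.7] [ 0.43 -0.69 -0.05] [-0.0009  0.0002 -0.0015] 0.0122
0.03 12.09 [ -1.6   1.6 -12.9] [ 0.38 -0.03 -0.08] [-0.0004  0.0001  0.0002] 0.0117
0.045 12.46 [-5.3  1.  -0.9] [ 0.37  1.11 -0.01] [-0.      0.0001  0.0012] 0.0122
0.06 12.82 [-4.9  1.1  2. ] [ 0.34  1.31 -0.04] [-0.      0.0001  0.0012] 0.012
0.08 13.27 [-6.3  1.2  1.8] [ 0.35  1.24 -0.01] [-0.0001  0.      0.0011] 0.012
```

View pics/w7.png

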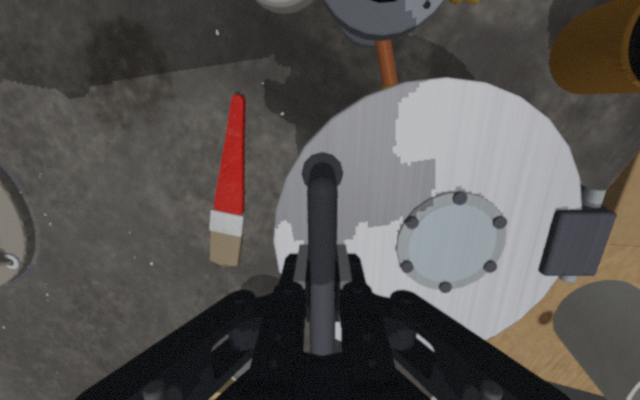

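The force peaked at 19.7 N and then faded, so the seal is broken. The bar at (322,260) is still gripped and the lid moves with the tool. Continuing to about 0.15 rad.

Run:
```python
from h import *
for th in (.1,.125,.15):
    p,e=lidpose(th); arm.movel(p,v=0.015,ori=e); s=sense()
    print(th,round(s['time_s'],2),s['wrist_force'].round(1),s['torque'].round(2),(s['position']-p).round(4),round(s['grip_width'],4))
arm.hold(0.5); s=sense(); print(s['position'],s['tcp_rot'],s['wrist_force'].round(1))
a=cap('scene','s8'); b=cap('top','t8'); w=cap('wrist','w8')
for d,n in((b,'top'),(w,'wrist'),(a,'scene')):
    P=cloud(d); Q=P-HG; X=Q@dx; Y=Q@ax; Z=P[...,2]
    # lid top plane: fit over visible lid region behind the bar
    M=(X>-.15)&(X<-.03)&(abs(Y)<.08)&(Z>.115)&(Z<.16)
    c=np.polyfit(X[M],Z[M],1); r=Z[M]-np.polyval(c,X[M]); k=abs(r)<.004; c=np.polyfit(X[M][k],Z[M][k],1)
    print(n,M.sum(),'lid angle',-np.arctan(c[0]))
t=cv2.resize(a['color'][140:270,260:440],None,fx=4,fy=4,interpolation=cv2.INTER_CUBIC)
cv2.imwrite('pics/crop_s8.png',t[:,:,::-1])
```

```text
0.1 13.7 [-6.3  2.1 -0.1] [0.36 1.13 0.01] [-0.0002  0.0001  0.0008] 0.012
0.125 14.14 [-7.7  2.5  0.3] [ 0.37  1.09 -0.09] [-0.0001  0.0001  0.0008] 0.0118
0.15 14.58 [-6.8  1.5 -0.2] [ 0.32  1.13 -0.07] [-0.0001  0.0001  0.0009] 0.0125
[ 0.50011233 -0.01196752  0.190718  ] [ 3.14143224  0.15126613 -0.12234087] [-5.2  2.8 -0.6]
top 682 lid angle 0.15091226541703148
wrist 38812 lid angle 0.15150139139236662
scene 1122 lid angle 0.1523329257892798
```

View pics/crop_s8.png

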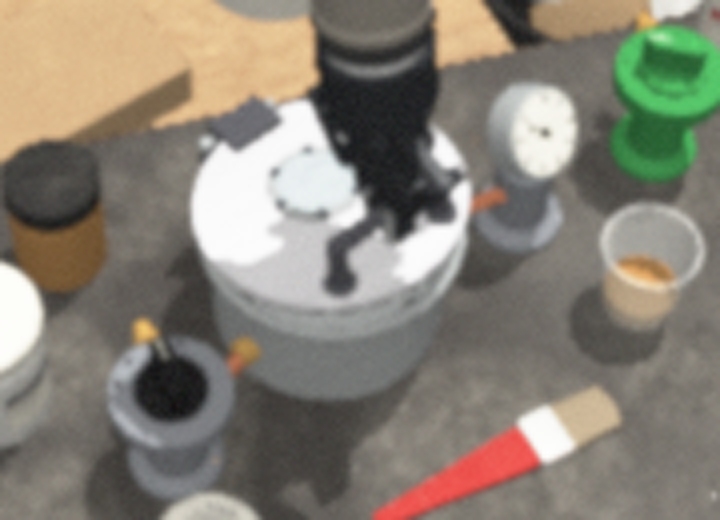

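View pics/t8.png

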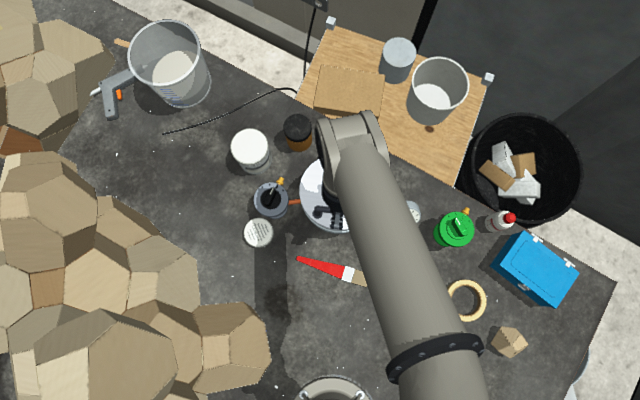

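The scene crop shows the lid ajar with a thin gap at its front edge (330,310), the bar held, and the pointer at (155,345) still aimed at the brass outlet. In the top view the jars, filter (258,234), brush (330,270) and green valve (455,228) are where they were. All three cameras give a lid angle of 0.151–0.152 rad, which is about 30 mm. Handing in.

Run:
```python
from h import *
s=sense(); print(s['time_s'],s['grip_width'],abs(s['joint_velocities']).max()); job.job_done()
```

```text
15.2333 0.011881096615124027 0.0015630678513000734
the job is handed in; nothing more can be done
```

I turned the grey valve's knob 60° clockwise, from its first detent to the vent mark. Then I gripped the lid bar, broke the seal with a peak pull of about 20 N, and lifted the lid slowly about its hinge. I handed the job in at 15.2 s with the bar still gripped.

- **Knob:** after I let go, it pointed at -24.4°, lying over the long mark by the brass outlet. My own reading of the mark gave -21° to -25°, depending on the view. The dots on either side also show it is in the right position.
- **Lid:** the three cameras gave an angle of 0.151, 0.152 and 0.152 rad, which is about 30 mm at the front edge. The arm was still, with about 6 N on the wrist.
- **Surroundings:** the jars, filter and green look-alike stand where they were in the last views. The arm hid most of the gauge and part of the brush from the top camera; both looked unmoved in the scene view. The mixing cup was visible only in the scene view and looked undisturbed.
- **Failed or disagreeing checks:** one script stopped on a print error just after the first 10° of the turn, so I continued from there. Nothing on the robot side failed.

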